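# Bring the encoder and hold the console's panel open

### The arm

A 6-joint arm with a two-finger parallel gripper is mounted at the origin on the work surface. World frame = base frame: x ahead of the robot, y to its left, z up, the work surface at z = 0. Lengths are in mm, angles in rad, forces in N, time in s.
With the tool pointing down it reaches from about 300 to 775 mm from the base axis. Payload 14.6 kg.
Tool frame: the origin (TCP) lies between the finger pads; the fingertips stand 25 mm ahead of it and the grasp point (between the pads) lies 6 mm ahead of it; z points along the fingers, y is the line along which they close (so a half turn about z gives the same grasp; the last joint's range is limited). The gripper opens to 94 mm and grips with 3 to 60 N. Pads are 16 mm wide; open, the fingers measure 119 mm over their backs; the gripper's body (75 mm by 177 mm) begins 78 mm behind the grasp point.
Start: joints at [1.239, 0.3, 1.521, -0, 1.321, -0.067], TCP at [143.942, 530.82, 230.446] pointing down, gripper open.
Joint ranges: [-3.03, 3.03], [-0.79, 2.21], [0.23, 2.52], [-1.04, 4.18], [0, 3.07], [-2.55, 2.55]. Speed limits (rad/s): [2.22, 2.22, 2.57, 3.14, 3.14, 3.14].

### API

Orientations are given as [roll, pitch, yaw] about the fixed x, y, z axes, in that order (R = Rz(yaw) Ry(pitch) Rx(roll)).
In Python, from cell import manip gives the robot as it stands. The module is installed in compiled form; this text tells all that it offers.
- The arm moves only by the tool step_arm, never from a script. Its argument "series" is one flat list of numbers, 5 for each row, row after row: the shift along the world's x, y, z in mm, then the turn about the world's z in rad, then the closure, from 0 (fully open) to 1 (shut). In form: [dx, dy, dz, spin, jaw, dx, dy, dz, spin, jaw, ...]. A call has 1 to 20 rows; each row shifts and turns the commanded pose from where the row before left it; what a row does not reach is not made up. A row lasts 1/8 s, in which the tool goes at most 62.5 mm and 10.7 degrees, less where a joint would pass 70% of its speed; a pose out of reach is approached as far as the arm can. A call is refused whole if a number of a shift passes 62.5 or a number of a turn 0.188, either way. A call with a gripper value outside its range is refused whole. The fingers move at their own pace and stop on an object; "squeeze" is the grip in N (left out, the last holds). Time passes only in rows, so rows that do not move let the fingers close. It gives the time, the measured TCP pose, the force, the opening and the grip force at its end, in the units of the state.
- manip.read_state(): the state, without advancing time (a new reading comes with each control period).
- manip.camera(name): name is "scene" or "top" or "wrist"; returns (picture, depth): 400x640x3 uint8, blue, green, red; 400x640 float32, mm along the optical axis (not along the pixel's ray), 0 where there is no reading.
- manip.camera_info(name): a dict with "fovy" (degrees; the focal length in pixels is half the picture's height over the tangent of half this angle, whatever the lens; pixels are square), "cx", "cy" (the principal point, pixels), "k1" (the pictures are not rectified: a ray, as slopes to the right and down, at radius r is drawn at 1 + k1 r^2 times it, then the intrinsics apply), "eye" and "orientation" of the camera in the world. Camera axes: x right, y down, z forward; pixel columns grow to the right and rows downward; lengths in mm; the calibration is good to about 2 mm. A picture is of the moment at which its call begins: read the wrist's pose just before it. camera_info takes no time and is no camera call; for the wrist camera it gives the pose at the moment of the call.
- manip.sign_off(): hands the job in; it is judged then, once.
The state is a dict: "clock": time; "joints": joint angles; "qd": joint speeds; "effort": joint torques, N m; "eef_pos": TCP position; "eef_rot": TCP orientation; "wrist_force": force on the tool from outside, world axes, zero at the start; "moment": the same for the moment, N m; "finger_gap": finger opening in mm; "finger_force": force on a finger pad.
Only numpy, scipy, OpenCV 4.12 (cv2) and the standard library are available. Lean on these libraries where they do the work, as an engineer would, in place of code of your own. Each camera call takes 0.05 s, during which the arm holds its last target. There are 200 camera calls.

### The job

I want to fit a new rotary encoder in the empty hole of the control console and need both hands for it: pick the encoder (square body, shaft sticking out of its face) out of the parts tray and lay it in the steel dish beside the console, setting it down rather than dropping it in. Then lift the console's hinged panel by its bow handle to 45 degrees, and finish while still holding it there steadily by the handle, because it has no stay and falls shut; do not let it slam. Leave the other parts and tools where they are.

Things in the scene. Friction and masses are not known exactly. Their poses are not given: they have to be found in the camera images.
- encoder: The part to fetch: the only rotary encoder. Black body 20 x 20 mm, 14 mm deep along the shaft, steel front plate; a threaded bush (9 mm) and a 6 mm shaft stick out of its face to 34 mm from the body's middle. 20-35 g. Lies on a side of the body, shaft level. Origin: middle of the body's underside; +x along the shaft, z up. Pinch the body across its 20 mm width (its y).
- tray: Low grey plastic parts tray, fixed, 240 x 170 mm outside (x, y), 28 mm high, walls and floor 4 mm. Six loose parts lie in it in any order, about 70 mm apart, at least 40 mm from the walls; fingers opened to about 45 mm go down beside a part without touching walls or neighbours. Origin: middle of the underside, z up.
- dish: Round shallow bright steel parts dish, fixed, between tray and console: 110 mm across the rim, 100 mm across the base, 18 mm high, floor 3 mm thick, wall 3 mm. Origin: middle of the underside.
- console: Fixed control console: grey sheet-metal case 240 mm deep (x) and 280 mm wide (y), with wooden end cheeks (290 mm over them), 85 mm high up to the hinged panel. Origin: middle of the underside; its -x side is the front (to the robot).
- panel (a joint): Angle of the console's hinged aluminium top panel (244 x 280 x 4 mm, 0.6-0.95 kg, seven black knobs, one empty hole), rad: 0 = shut, flat on the case; grows as the front edge rises, stop at 1.4. 45 degrees is 0.785. Hinged along the far (+x) top edge; turns freely, no stay: falls shut when let go.
- panel_hinge (a point): Middle of the panel's hinge line, at the far top edge of the console, 85 mm above the mat; the line runs along the console's y. Axes turn with the panel: at any angle its -x points along the panel to the front edge.
- bow_handle (a point): Steel bow handle near the panel's front edge: a round bar 10 mm thick along the console's y, 95 mm straight, between two legs. This point: middle of the bar, 205 mm in front of the hinge line, 38 mm above the panel's top, 127 mm above the mat when shut. Axes turn with it, y along the bar. Pinched from above, the bar turns between the pads as the panel swings: the gripper may stay upright.
- potentiometer: Leave in place (in the tray): round steel can 25 mm across, 10 mm high, with a thin shaft standing up, 33 mm high in all. Origin: middle of the underside.
- toggle_switch: Leave in place (in the tray): oblong black body 18 x 30 x 15 mm with a bush and a short bat lever to its +x. Origin: middle of the body's underside.
- spare_knob: Leave in place (in the tray): round black knob 26 mm across, 16 mm high. Origin: middle of the underside.
- relay: Leave in place (in the tray): plain black block 20 x 16 x 16 mm, no shaft. Origin: middle of the underside.
- slide_pot: Leave in place (in the tray): slim steel bar 45 x 12 x 9 mm with a small tab on top. Origin: middle of the underside.
- solder_reel: Leave in place: reel 60 mm across, 38 mm high, standing flat behind the dish. Origin: middle of the underside.
- screwdriver: Leave in place: screwdriver 170 mm long lying in front of the tray, near the robot. Origin: near its middle.
- tweezers: Leave in place: steel tweezers 120 mm long lying on the robot side of the dish. Origin: near their middle.

How it is judged (in metres and radians):
On the way, in this order (a step that is already met when the one before it is completed fails the run):
1. the encoder is lifted clear of the tray in the fingers (height (world z) of encoder above 0.045 m and contact force between the fingers and encoder above 0.5 N), for 0.1 s.
2. the encoder lies released in the dish while the panel is still shut (horizontal distance between encoder and dish below 0.045 m and height (world z) of encoder below 0.03 m and linear speed of encoder below 0.03 m/s and contact force between the fingers and encoder below 0.05 N and value of joint panel below 0.1 rad), for 0.2 s.
3. the fingers hold the panel by its handle at 45 degrees, within 5 (value of joint panel between 0.698 and 0.873 rad and contact force between the fingers and panel_c10 above 2 N), for 0.3 s.
At the end, for the whole second after the job is handed in: The panel stands still at 45 degrees, within 5 (0.698 to 0.873 rad), carried by the fingers on its bow handle (over 2 N); the encoder lies at rest, let go, in the dish: origin within 45 mm of the dish's middle and below 30 mm (all of step 3 and velocity of joint panel between -0.08 and 0.08 rad/s and horizontal distance between encoder and dish below 0.045 m and height (world z) of encoder below 0.03 m and linear speed of encoder below 0.03 m/s and contact force between the fingers and encoder below 0.05 N); the arm keeps its last pose, push and grip.
It fails at once if the encoder is dropped (falls free from more than about 4 cm) (contact force between the fingers and encoder below 0.02 N and linear speed of encoder above 0.9 m/s).
It fails at once if the panel slams: it falls shut faster than 2 rad/s (velocity of joint panel below -2 rad/s).
It fails at once if another part in the tray is moved more than 4 cm (distance of any of potentiometer, toggle_switch, spare_knob, relay, slide_pot from where it was at the start of the episode above 0.04 m).
It fails at once if a tool or the reel on the bench is moved more than 4 cm (distance of any of solder_reel, screwdriver, tweezers from where it was at the start of the episode above 0.04 m).
It also fails if it takes over 48 s, if anything falls off the work surface, if the arm or the gripper's body presses on something with over 40 N, if the wrist force passes 120 N, or if a joint passes its speed limit or range.

## Working session

There is one attempt and no reset: what is moved stays moved. The work goes in short steps, Python scripts to look and compute and a tool call to move; the robot and the scene stay as the last step left them, time stands still between calls to the robot, and variables do not carry over. Pictures are saved under pics/ and viewed, at most 10 in all, crops included, and the job is handed in when it is done.

Besides the shell and the picture viewer there is one more tool, called after "Emit:" as name(argument=value, ...), one argument or row to a line, values as JSON. step_arm: Moves the arm, as the interface text tells. Its arguments: {"type":"object","properties":{"series":{"type":"array"},"squeeze":{"type":"number"}},"required":["series"]}

```bash
mkdir -p pics; cat > h.py <<'E'
import numpy as np, cv2
from scipy.spatial.transform import Rotation as Ro
from cell import manip
def cam(n):
    p,d=manip.camera(n); return p,d,manip.camera_info(n)
def rot(o):
    o=np.array(o,float)
    if o.shape==(3,3): return o
    return (Ro.from_euler('xyz',o) if o.size==3 else Ro.from_quat(o)).as_matrix()
def ray(i,u,v):
    f=200/np.tan(np.radians(i['fovy'])/2)
    K=np.array([[f,0,i['cx']],[0,f,i['cy']],[0,0,1.]])
    q=cv2.undistortPoints(np.array([[[u,v]]],float),K,np.array([i['k1'],0,0,0.]))[0,0]
    return np.array(i['eye'],float),rot(i['orientation'])@np.array([q[0],q[1],1])
def onz(i,u,v,z):
    e,d=ray(i,u,v); return e+d*(z-e[2])/d[2]
def bydepth(i,u,v,D):
    e,d=ray(i,u,v); return e+d*D
E
python3 - <<'E'
from h import *
for n in('top','scene'):
    p,d,i=cam(n); cv2.imwrite(f'pics/{n}0.png',p); np.save(f'{n}0.npy',d); print(n,i)
print(manip.read_state())
E
```

```text
top {'fovy': 54.18722814694604, 'cx': 323.4534795691604, 'cy': 197.90270150804935, 'k1': -0.09152880616189824, 'eye': array([ 363.38254969,   50.4891949 , 1014.952027  ]), 'orientation': array([-2.98877406, -0.02259692, -1.58388202])}
scene {'fovy': 54.373875292275144, 'cx': 316.15509400117776, 'cy': 205.06127781212442, 'k1': -0.019886490017225956, 'eye': array([1112.81040013,   16.32210093,  622.59415465]), 'orientation': array([-2.27677015,  0.01248945,  1.51965524])}
{'clock': 0.1, 'joints': array([ 1.23937309e+00,  3.00421247e-01,  1.52150834e+00,  4.95668804e-06,
        1.32069038e+00, -6.65789484e-02]), 'qd': array([ 0.00075032, -0.0018444 , -0.00153604,  0.00034662,  0.00111609,
        0.00095076]), 'effort': array([ 1.03006954e-03, -5.32632172e+01, -3.53290057e+01,  7.09584542e-02,
        2.35468056e-02, -4.41026407e-05]), 'eef_pos': array([143.89160474, 530.63304875, 229.94443242]), 'eef_rot': array([-3.14056794e+00, -7.31373359e-05,  2.87674710e+00]), 'wrist_force': array([-0.59457159, -0.92522608, -0.38618188]), 'moment': array([-0.02968243,  0.0274226 ,  0.03221874]), 'finger_force': 0.0, 'finger_gap': 93.97299679909773}
```

View pics/top0.png

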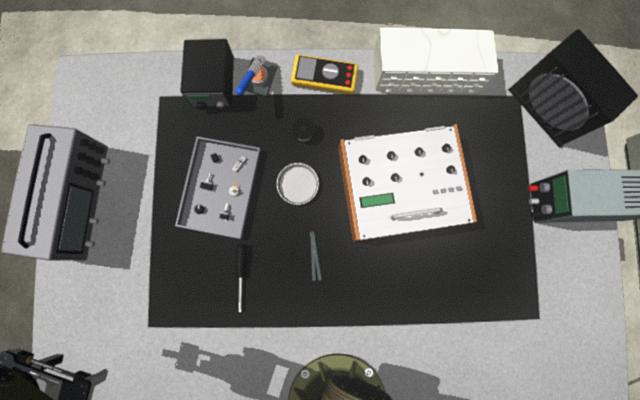

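The top view shows the tray around (218,187), the dish at (297,184), the console at (410,185) with its handle at (417,214), the tweezers at (315,256), the screwdriver at (240,280) and the reel at (305,131). Next I'll enlarge the tray.

```bash
python3 - <<'E'
from h import *
p=cv2.imread('pics/top0.png')
a=cv2.resize(p[130:245,170:265],None,fx=5,fy=5,interpolation=cv2.INTER_CUBIC)
cv2.imwrite('pics/tray.png',a)
p=cv2.imread('pics/scene0.png');cv2.imwrite('pics/s.png',p)
E
```

```text
(no output)
```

View pics/tray.png

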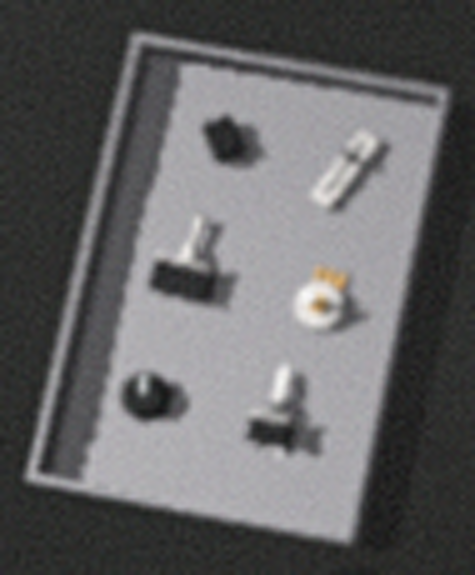

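View pics/s.png

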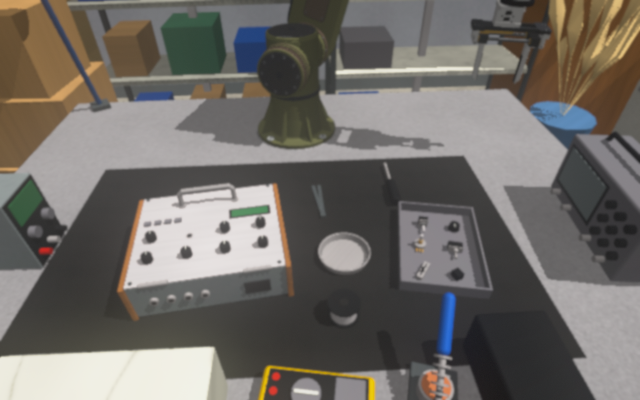

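The tray crop shows the encoder at crop (272,430), which is full-image pixel (224,216), with its shaft pointing up to (287,370). The wider body at (183,282) is the toggle. The scene view agrees and shows the bow handle at about (207,192).

```bash
python3 - <<'E'
from h import *
d=np.load('top0.npy'); i=manip.camera_info('top')
c=lambda u,v:(170+u/5-.4,130+v/5-.4)
b=onz(i,*c(272,430),14); t=onz(i,*c(287,370),14); print('enc',b,t)
for n,u,v,z in [('dish',297.5,184.5,18),('hL',391,217,127),('hR',443,209,127),('fr',356,240,89),('frR',475,221,89),('bkL',341,140,89),('bkR',457,126,89)]:
    print(n,onz(i,u,v,z).round(1), bydepth(i,u,v,d[int(v),int(u)]).round(1))
# tray corners z 28
for q in [(137,38),(448,92),(355,540),(30,478)]: print('tray',onz(i,*c(*q),28).round(1))
# dish contour
p=cv2.imread('pics/top0.png'); g=cv2.cvtColor(p,6)
m=((g>110)*255).astype('uint8'); m[:, :265]=0; m[:,330:]=0;m[:155]=0;m[220:]=0
cs=max(cv2.findContours(m,0,1)[0],key=len); e=cv2.fitEllipse(cs); print(e,onz(i,*e[0],18).round(1))
# handle bar by depth: highest points on panel
P=np.array([bydepth(i,u,v,d[v,u]) for v in range(195,235) for u in range(370,465)])
H=P[(P[:,2]>118)&(P[:,2]<140)];print(len(H),H.mean(0),np.linalg.svd(H[:,:2]-H[:,:2].mean(0))[2][0],H.min(0),H.max(0))
s=manip.camera_info('wrist');print(s)
E
```

```text
enc [473.64861504 282.52420531  14.        ] [504.77229871 275.47472655  14.        ]
dish [552.5  92.8  18. ] [556.2  93.6  -1.9]
hL [ 454. -126.  127.] [ 457.3 -132.3   95.3]
hR [ 471.1 -249.1  127. ] [ 475.9 -262.4   87.3]
fr [404.2 -48.   89. ] [406.6 -53.7  36. ]
frR [ 445.4 -340.2   89. ] [ 445.6 -341.1   86.8]
bkL [649.5 -17.4  89. ] [650.8 -17.7  84.8]
bkR [ 686.1 -311.9   89. ] [ 717.5 -347.1   -1. ]
tray [679.8 356.7  28. ]
tray [648.3 192.   28. ]
tray [416.1 236.   28. ]
tray [448.6 402.9  28. ]
((297.1589050292969, 183.3417510986328), (41.04611587524414, 42.01077651977539), 72.97404479980469) [555.5  93.7  18. ]
214 [ 464.74615797 -188.47674187  128.89872141] [ 0.13304441 -0.99111008] [ 454.21382659 -248.54329758  118.01332414] [ 476.56304309 -132.64945457  135.57482737]
{'fovy': 58.26213825632507, 'cx': 320.9591623294582, 'cy': 202.39751950410417, 'k1': -0.08120111687525863, 'eye': array([ 73.53836771, 550.05056047, 384.74262365]), 'orientation': array([2.89083009e+00, 5.21977431e-04, 1.30561939e+00])}
```

Emit:
step_arm(
  series=[40, -30, 0, 0, 0.5, 41, -31, 0, 0, 0.5, 41, -31, 0, 0, 0.5, 41, -31, 0, 0, 0.5, 41, -31, -5, 0, 0.5, 41, -31, -5, 0.02, 0.5, 41, -31, -5, 0.02, 0.5, 41, -31, -5, 0, 0.5, 0, 0, 0, 0, 0.5, 0, 0, 0, 0, 0.5],
  squeeze=15,
)

```text
clock: 1.35
eef_pos: [470.5, 284.0, 210.2]
eef_rot: [-3.141, -0.001, 2.917]
wrist_force: [-0.4, 0.5, 0.5]
finger_gap: 47.4
finger_force: 0.0
```

```bash
python3 - <<'E'
from h import *
s=manip.read_state();print(s['eef_pos'],s['eef_rot'],s['finger_gap'])
p,d,i=cam('wrist'); cv2.imwrite('pics/w1.png',p); np.save('w1.npy',d);print(i)
E
```

```text
[470.527328   284.03789619 210.23388774] [-3.14135436e+00 -5.83279328e-04  2.91659905e+00] 47.36645677836592
{'fovy': 58.26213825632507, 'cx': 320.9591623294582, 'cy': 202.39751950410417, 'k1': -0.08120111687525863, 'eye': array([399.21679119, 300.85377497, 365.23846911]), 'orientation': array([ 2.89104103e+00, -3.87536116e-04,  1.34632776e+00])}
```

View pics/w1.png

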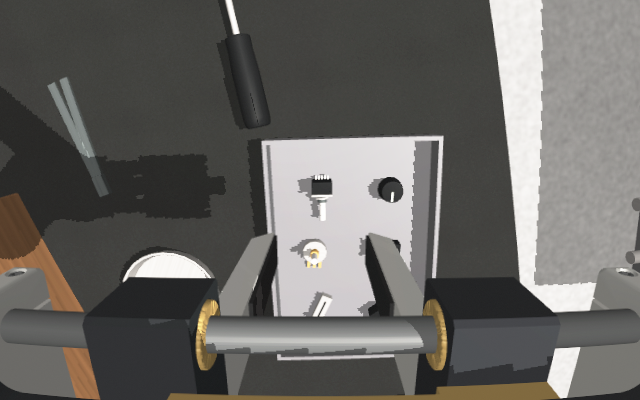

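The wrist view shows the encoder body at about (321,187), with its shaft down to (323,218) and its pins at the top. The fingers straddle its column.

```bash
python3 - <<'E'
from h import *
p=cv2.imread('pics/w1.png'); d=np.load('w1.npy')
i=dict(fovy=58.26213825632507,cx=320.9591623294582,cy=202.39751950410417,k1=-0.08120111687525863,eye=[399.21679119,300.85377497,365.23846911],orientation=[2.89104103,-3.87536116e-04,1.34632776])
g=cv2.cvtColor(p,6)[165:225,300:345]
for r in g[8:58:2]: print(' '.join('%3d'%x for x in r[4:42:2]))
print(bydepth(i,321,186,d[186,321]),bydepth(i,323,210,d[210,323]))
for n,u,v,z in[('pl',312,190,24),('pr',331,190,24),('mid',321.5,187,24),('shaft',322.7,218,17),('shroot',322,198,18)]: print(n,onz(i,u,v,z))
E
```

```text
216 215 216 216 216 216 217 216 210 211 214 217 216 216 216 217 216 217 218
216 215 215 213 210 127 231 219 175 208 233 206 236 216 217 216 217 218 218
213 212 208 209 129 126 252 252 170 251 251 190 251 211 216 216 216 217 217
130 129 130 129  71  36 188 204  47 130  76  36 129  26 214 216 216 216 217
129 129 130 129  39  25  25  26  28  27  29  27  29  29 183 217 217 216 216
130 130 129 130  49  57  56  57  59  58  59  58  60  60 173 216 216 217 216
130 129 129 129  48  55  56  55  56  57  57  57  59  58 174 216 215 215 216
129 130 129 129  50  56  55  55  55  56  56  57  57  57 172 214 215 216 215
130 129 130 129  57  55  55  56  56  54  54  55  55  56 172 215 215 215 215
139 140 127 128  56  54  53  53  54  54  53  54  55  49 172 215 215 215 215
211 205 127 127  55  53  54  54  54  53  53  53  55  65 173 215 215 214 215
211 133 128 127 220 230 237 250 251 251 250 251 249 250 238 214 215 215 215
211 212 178 127 166 165 170 155 155 178 205 249 230 214 214 215 215 215 214
212 211 212 127 128 127 179 194 239 249 243 192 205 214 214 214 215 214 214
211 211 212 211 173 128 127  85 119 
[... 409 characters left out ...]
12 212 214
211 211 211 211 171 126 126 126 229 255 255 212 212 212 212 213 213 212 213
211 211 211 177 126 126 126 132 195 255 255 211 211 212 211 213 213 213 212
211 210 211 210 209 209 175 181 231 255 255 211 212 212 211 212 212 212 212
210 210 210 210 210 210 210 210 230 255 254 212 212 212 211 212 212 213 212
210 210 210 210 210 210 210 210 211 211 211 211 211 212 212 211 211 211 213
[468.47441993 285.21765683  23.56033262] [494.17395917 281.41732559  17.45618261]
pl [470.30724381 275.81632354  24.        ]
pr [474.4238728  293.84036685  24.        ]
mid [469.45957705 285.49052237  24.        ]
shaft [502.43487437 279.23483655  17.        ]
shroot [481.71045335 283.22016012  18.        ]
```

Emit:
step_arm(
  series=[0.5, 1, -40, 0.02, 0.5, 0, 0, -45, 0, 0.5, 0, 0, -45, 0, 0.5, 0, 0, -30, 0, 0.5, 0, 0, -14, 0, 0.5, 0, 0, -5, 0, 0.5, 0, 0, 0, 0, 0.5],
)

```text
clock: 2.28
eef_pos: [471.7, 285.3, 32.3]
eef_rot: [3.141, 0.001, 2.937]
wrist_force: [0.8, 0.5, -0.3]
finger_gap: 46.9
finger_force: 0.0
```

Emit:
step_arm(
  series=[0, 0, 0, 0, 0.7, 0, 0, 0, 0, 0.85, 0, 0, 0, 0, 1, 0, 0, 0, 0, 1, 0, 0, 0, 0, 1, 0, 0, 0, 0, 1],
  squeeze=15,
)

```text
clock: 3.02
eef_pos: [471.6, 284.8, 31.7]
eef_rot: [3.141, 0.0, 2.937]
wrist_force: [-1.3, -1.1, 5.9]
finger_gap: 20.0
finger_force: 15.0
```

Emit:
step_arm(
  series=[0, 0, 15, 0, 1, 0, 0, 30, 0, 1, 0, 0, 30, 0, 1, 0, 0, 0, 0, 1, 12, -32, 0, 0, 1, 12, -32, 0, 0, 1, 12, -32, 0, 0, 1, 12, -32, 0, 0, 1, 12, -32, 0, 0, 1, 12, -32, 0, 0, 1, 0, 0, -20, 0, 1, 0, 0, -20, 0, 1, 0, 0, -10, 0, 1, 0, 0, 0, 0, 1],
)

```text
clock: 4.78
eef_pos: [543.0, 92.9, 55.7]
eef_rot: [-3.141, -0.002, 2.937]
wrist_force: [-0.1, -0.4, -0.8]
finger_gap: 19.5
finger_force: 15.0
```

```bash
python3 - <<'E'
from h import *
p,d,i=cam('top'); a=cv2.resize(p[130:260,250:370],None,fx=4,fy=4)
p,d,i=cam('wrist'); cv2.imwrite('pics/w2.png',np.hstack([cv2.resize(p,(0,0),fx=.5,fy=.5), np.zeros((200,0,3),'uint8')])); cv2.imwrite('pics/t2.png',a)
b=cv2.resize(p,(480,300)); b=cv2.copyMakeBorder(b,0,220,0,0,0)[:520]
cv2.imwrite('pics/c2.png',np.hstack([a[:,:320],b]))
E
```

```text
(no output)
```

View pics/c2.png

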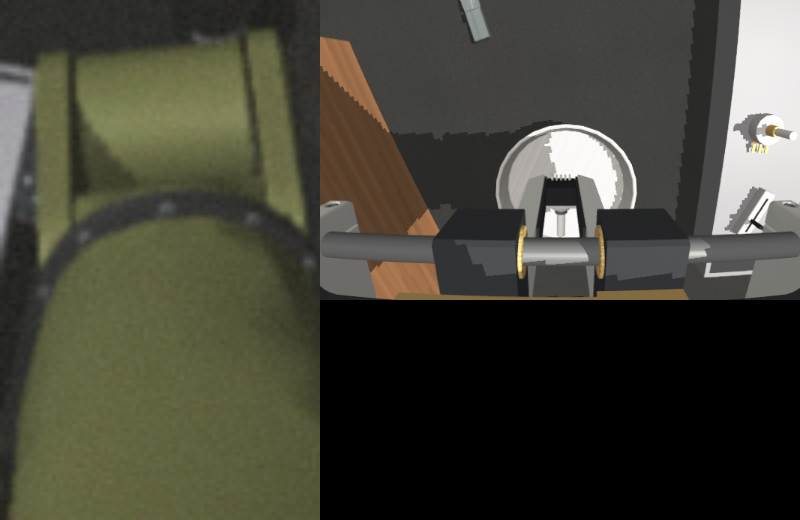

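The wrist view (right half) shows the encoder held level between the fingers, centred sideways in the dish, with its shaft pointing away at about (561,220). I'll lower it.

Emit:
step_arm(
  series=[0, 0, -10, 0, 1, 0, 0, -8, 0, 1, 0, 0, -4, 0, 1, 0, 0, -2, 0, 1, 0, 0, 0, 0, 1],
)

```text
clock: 5.5
eef_pos: [543.5, 92.8, 32.4]
eef_rot: [-3.142, -0.0, 2.937]
wrist_force: [-0.8, -0.3, 0.3]
finger_gap: 19.9
finger_force: 15.0
```

Emit:
step_arm(
  series=[0, 0, -1, 0, 1, 0, 0, -0.5, 0, 1, 0, 0, 0, 0, 1],
)

```text
clock: 5.88
eef_pos: [543.5, 92.8, 31.0]
eef_rot: [-3.142, 0.0, 2.937]
wrist_force: [-0.0, 1.0, 0.1]
finger_gap: 19.9
finger_force: 15.0
```

Emit:
step_arm(
  series=[0, 0, -0.7, 0, 1, 0, 0, 0, 0, 0.85, 0, 0, 0, 0, 0.7, 0, 0, 0, 0, 0.65, 0, 0, 0, 0, 0.65, 0, 0, 0, 0, 0.65, 0, 0, 0, 0, 0.65, 0, 0, 8, 0, 0.65, 0, 0, 20, 0, 0.65, 0, 0, 50, 0, 0.65, 0, 0, 50, 0, 0.65, 0, 0, 40, 0, 0.65, 0, 0, 20, 0, 0.65, 0, 0, 0, 0, 0.65],
)

```text
clock: 7.62
eef_pos: [543.8, 92.9, 219.9]
eef_rot: [3.141, 0.003, 2.937]
wrist_force: [-0.2, -0.5, -0.0]
finger_gap: 33.2
finger_force: 0.0
```

```bash
python3 - <<'E'
from h import *
s=manip.read_state();print(s['eef_pos'],s['finger_gap'],s['joints'])
p,d,i=cam('wrist'); cv2.imwrite('pics/w3.png',p); np.save('w3.npy',d);print(i)
E
```

```text
[543.8403769   92.86654156 219.93352409] 33.16787432293534 [ 1.02755351e-01  3.10576202e-01  1.53202244e+00 -3.18106898e-05
  1.29586901e+00 -1.26324221e+00]
{'fovy': 58.26213825632507, 'cx': 320.9591623294582, 'cy': 202.39751950410417, 'k1': -0.08120111687525863, 'eye': array([471.88668252, 107.90784294, 373.1216906 ]), 'orientation': array([ 2.89003676e+00, -6.22433646e-04,  1.36562606e+00])}
```

View pics/w3.png

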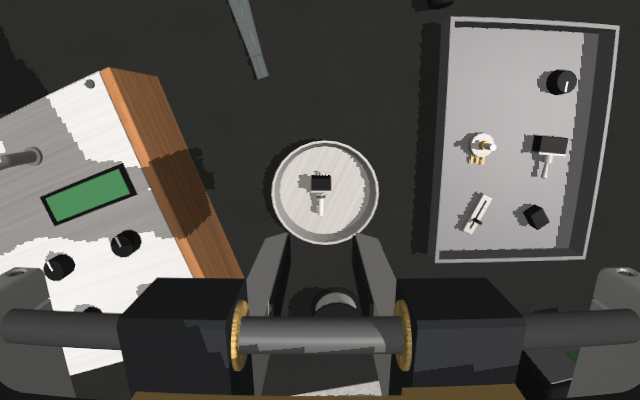

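The encoder lies released in the dish at (320,187), with the dish rim centred on (325,192). Now I'll move above the handle.

Emit:
step_arm(
  series=[-8, -28, 0, -0.137, 0.5, -8, -28, 0, -0.137, 0.5, -9, -32, 0, -0.137, 0.5, -9, -32, 0, -0.137, 0.5, -9, -32, 0, -0.137, 0.5, -9, -32, 0, -0.137, 0.5, -9, -32, 0, -0.137, 0.5, -9, -32, 0, -0.137, 0.5, -9, -32, 0, -0.141, 0.5, 0, 0, 0, 0, 0.5, 0, 0, 0, 0, 0.5],
)

```text
clock: 9.05
eef_pos: [464.3, -186.6, 217.5]
eef_rot: [-3.141, -0.001, 1.702]
wrist_force: [0.6, 0.9, 0.8]
finger_gap: 47.0
finger_force: 0.0
```

```bash
python3 - <<'E'
from h import *
s=manip.read_state();print(s['eef_pos'],s['eef_rot'],s['finger_gap'],s['joints'])
p,d,i=cam('wrist'); cv2.imwrite('pics/w4.png',p); np.save('w4.npy',d);np.save('w4i.npy',i,allow_pickle=True);print(i)
P=np.array([list(bydepth(i,u,v,d[v,u]))+[u,v] for v in range(0,400) for u in range(150,490) if d[v,u]>0])
H=P[(P[:,2]>122)&(P[:,2]<140)];print(len(H),H.mean(0),H.min(0),H.max(0))
c=H[:,:2]-H[:,:2].mean(0);w=np.linalg.svd(c,full_matrices=False)[2][0];print(w);t=c@w;print(t.min(),t.max(),H[:,2].max())
E
```

```text
[ 464.32454785 -186.60429582  217.46325505] [-3.14054264e+00 -8.91400097e-04  1.70161054e+00] 47.007717621666416 [-4.55412636e-01  2.01686081e-01  1.67485813e+00  1.69464138e-04
  1.26641629e+00 -5.86278218e-01]
{'fovy': 58.26213825632507, 'cx': 320.9591623294582, 'cy': 202.39751950410417, 'k1': -0.08120111687525863, 'eye': array([ 453.78822022, -115.10850707,  372.50596914]), 'orientation': array([ 2.89282792e+00, -8.42974234e-04,  1.30860438e-01])}
2193 [ 461.77156835 -183.52878281  131.07068451  319.2129503   211.53488372] [ 450.53217498 -247.18080869  122.16894922  312.          134.        ] [ 474.02830094 -130.03751737  134.70567879  326.          290.        ]
[ 0.13427925 -0.99094353]
-53.87579095738238 64.1463963320277 134.70567878572962
```

View pics/w4.png

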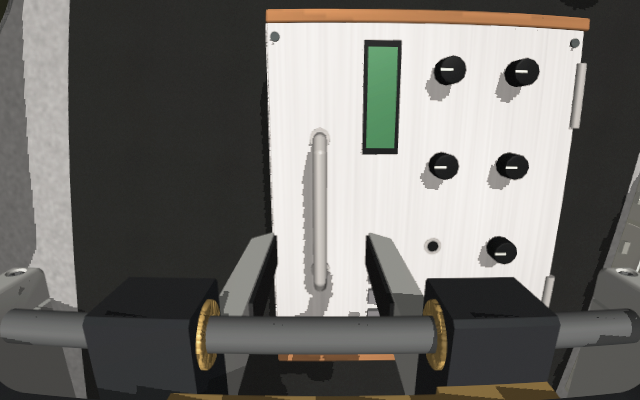

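The wrist view shows the bar running from (320,137) to (320,285), parallel to the pads and between the fingers. I'll descend and grip it.

Emit:
step_arm(
  series=[-1.8, -2, -20, 0.003, 0.5, 0, 0, -30, 0, 0.5, 0, 0, -22, 0, 0.5, 0, 0, -10, 0, 0.5, 0, 0, -3, 0, 0.5, 0, 0, 0, 0, 0.7, 0, 0, 0, 0, 0.85, 0, 0, 0, 0, 1, 0, 0, 0, 0, 1, 0, 0, 0, 0, 1, 0, 0, 0, 0, 1],
  squeeze=25,
)

```text
clock: 10.48
eef_pos: [463.5, -189.2, 133.5]
eef_rot: [3.139, 0.001, 1.703]
wrist_force: [7.8, 1.2, -2.4]
finger_gap: 9.2
finger_force: 25.0
```

```bash
python3 -c "
import numpy as np
x=np.linspace(0,1,17);t=.785*(3*x*x-2*x**3)
s=205*(1-np.cos(t))+42*np.sin(t);u=205*np.sin(t)+42*(np.cos(t)-1)
for a,b in zip(np.diff(s),np.diff(u)):print(round(a*.991,1),round(a*.133,1),round(b,1))
print(s[-1],u[-1])"
```

```text
0.4 0.1 1.8
1.1 0.2 5.1
2.0 0.3 7.8
3.1 0.4 10.0
4.3 0.6 11.7
5.6 0.7 12.7
6.9 0.9 13.1
8.0 1.1 13.0
9.0 1.2 12.4
9.5 1.3 11.3
9.6 1.3 9.9
9.1 1.2 8.3
8.1 1.1 6.6
6.5 0.9 4.8
4.2 0.6 3.0
1.5 0.2 1.0
89.67206242714943 132.60946943162241
```

Emit:
step_arm(
  series=[0.4, 0.1, 1.8, 0, 1, 1.1, 0.2, 5.1, 0, 1, 2, 0.3, 7.8, 0, 1, 3.1, 0.4, 10, 0, 1, 4.3, 0.6, 11.7, 0, 1, 5.6, 0.7, 12.7, 0, 1, 6.9, 0.9, 13.1, 0, 1, 8, 1.1, 13, 0, 1],
)

```text
clock: 11.48
eef_pos: [494.0, -185.0, 209.0]
eef_rot: [-3.14, -0.0, 1.703]
wrist_force: [-0.0, -3.4, -6.6]
finger_gap: 8.8
finger_force: 25.0
```

Emit:
step_arm(
  series=[9, 1.2, 12.4, 0, 1, 9.5, 1.3, 11.3, 0, 1, 9.6, 1.3, 9.9, 0, 1, 9.1, 1.2, 8.3, 0, 1, 8.1, 1.1, 6.6, 0, 1, 6.5, 0.9, 4.8, 0, 1, 4.2, 0.6, 3, 0, 1, 1.5, 0.2, 1, 0, 1, 0, 0, 0, 0, 1, 0, 0, 0, 0, 1, 0, 0, 0, 0, 1, 0, 0, 0, 0, 1],
)

```text
clock: 12.98
eef_pos: [551.1, -177.4, 268.0]
eef_rot: [-3.141, 0.001, 1.702]
wrist_force: [-11.9, -1.4, 11.1]
finger_gap: 9.2
finger_force: 25.0
```

```bash
python3 - <<'E'
from h import *
for n in('scene','wrist'):
    p,d,i=cam(n); cv2.imwrite(f'pics/{n}5.png',p); np.save(f'{n}5.npy',d)
    v,u=np.mgrid[0:400:2,0:640:2]; v=v.ravel();u=u.ravel()
    P=np.array([bydepth(i,a,b,d[b,a]) for a,b in zip(u,v)])
    # console frame, hinge
    y=.133; ex=np.array([np.cos(y),np.sin(y)]);hin=np.array([462.5,-188.6])+205*ex
    q=P[:,:2]-hin; X=q@ex; Y=q@np.array([-ex[1],ex[0]])
    k=(X>-190)&(X<-10)&(abs(Y)<135)&(P[:,2]>95)&(P[:,2]<270)&(d[v,u]>0)
    a=np.arctan2(P[k,2]-89,-X[k])
    h=np.histogram(a,np.arange(0,1.4,.04));print(n,list(zip(h[1].round(2),h[0])))
    m=k.copy(); m[k]=abs(a-np.median(a))<.12
    print('fit slope angle',np.arctan(-np.polyfit(X[m],P[m,2],1)[0]),np.median(a))
s=manip.read_state();print(s['eef_pos'],s['wrist_force'],s['qd'].round(4),s['clock'])
E
```

```text
scene [(np.float64(0.0), np.int64(0)), (np.float64(0.04), np.int64(0)), (np.float64(0.08), np.int64(0)), (np.float64(0.12), np.int64(0)), (np.float64(0.16), np.int64(0)), (np.float64(0.2), np.int64(0)), (np.float64(0.24), np.int64(0)), (np.float64(0.28), np.int64(0)), (np.float64(0.32), np.int64(0)), (np.float64(0.36), np.int64(0)), (np.float64(0.4), np.int64(0)), (np.float64(0.44), np.int64(0)), (np.float64(0.48), np.int64(0)), (np.float64(0.52), np.int64(0)), (np.float64(0.56), np.int64(0)), (np.float64(0.6), np.int64(1)), (np.float64(0.64), np.int64(1)), (np.float64(0.68), np.int64(17)), (np.float64(0.72), np.int64(119)), (np.float64(0.76), np.int64(3648)), (np.float64(0.8), np.int64(612)), (np.float64(0.84), np.int64(104)), (np.float64(0.88), np.int64(38)), (np.float64(0.92), np.int64(72)), (np.float64(0.96), np.int64(114)), (np.float64(1.0), np.int64(15)), (np.float64(1.04), np.int64(23)), (np.float64(1.08), np.int64(30)), (np.float64(1.12), np.int64(43)), (np.float64(1.16), np.int64(19)), (np.float64(1.2), np.int64(4)), (np.float64(1.24), np.int64(1)), (np.float64(1.28), np.int
[... 736 characters left out ...]
t64(0.76), np.int64(12703)), (np.float64(0.8), np.int64(1604)), (np.float64(0.84), np.int64(382)), (np.float64(0.88), np.int64(260)), (np.float64(0.92), np.int64(420)), (np.float64(0.96), np.int64(960)), (np.float64(1.0), np.int64(115)), (np.float64(1.04), np.int64(62)), (np.float64(1.08), np.int64(72)), (np.float64(1.12), np.int64(66)), (np.float64(1.16), np.int64(42)), (np.float64(1.2), np.int64(2)), (np.float64(1.24), np.int64(0)), (np.float64(1.28), np.int64(0)), (np.float64(1.32), np.int64(0))]
fit slope angle 0.7618819923681845 0.7868313873644248
[ 551.1089962  -177.42515668  267.98316333] [-12.6464922   -2.35180736  12.09669918] [ 0.0012  0.     -0.0002  0.001   0.      0.0008] 13.075
```

View pics/scene5.png

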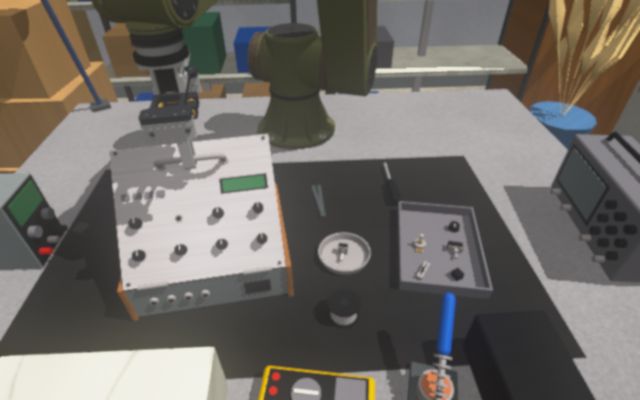

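The scene view shows the panel standing open with the gripper on its handle at (190,160), and the encoder in the dish at (343,252). The depth data puts the angle at about 0.78 rad. I'll do a short hold to check it is steady, then hand in.

Emit:
step_arm(
  series=[0, 0, 0, 0, 1, 0, 0, 0, 0, 1, 0, 0, 0, 0, 1, 0, 0, 0, 0, 1, 0, 0, 0, 0, 1, 0, 0, 0, 0, 1],
)

```text
clock: 13.82
eef_pos: [551.1, -177.4, 268.0]
eef_rot: [-3.141, 0.001, 1.702]
wrist_force: [-12.0, -2.1, 11.1]
finger_gap: 9.2
finger_force: 25.0
```

```bash
python3 -c "
from cell import manip
s=manip.read_state();print(s['eef_pos'],s['finger_force'],s['finger_gap']);print(manip.sign_off())"
```

```text
[ 551.11380607 -177.41037041  268.01245115] 25.0057715177536 9.209074139109998
the job is handed in; nothing more can be done
None
```

The encoder was set down and released in the dish, and the panel is held steadily by its bow handle at about 45 degrees (0.78 rad measured from depth); I handed the job in at about 14 s, and no verdict came back.

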